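# Set out radiator fittings in order of height

### The job

Line up the four loose brass and copper radiator fittings on the white pads of the steel bar in order of height: the shortest on the pad next to the square rusty post, then taller and taller, up to the tallest on the pad farthest from the post. Stand each one in the middle of its pad, the same way up as it stands now, without letting any fall over, and leave the flux tin where it is.

Things in the scene. Friction and masses are not known exactly. Their poses are not given: they have to be found in the camera images.
- coupling: Hose coupling: plain short brass ring, the shortest fitting, 38 mm tall, 44 mm outside diameter, 5 mm wall, 0.13 to 0.25 kg. Hollow and open at the top; stands loose on the bench, axis upright. Origin: centre of its underside; z up; round, so yaw does not matter.
- outlet: Outlet: brass tube 32 mm outside diameter on a round foot flange 50 mm across and 6 mm thick, the second shortest, 54 mm tall in all, 0.1 to 0.21 kg. Grip the tube above the flange. Hollow and open at the top; stands loose on the bench, axis upright. Origin: centre of its underside; z up; round, so yaw does not matter.
- pipe_stub: Pipe stub: plain copper tube, 70 mm tall, 38 mm outside diameter, 3 mm wall, the second tallest, 0.14 to 0.28 kg. Hollow and open at the top; stands loose on the bench, axis upright. Origin: centre of its underside; z up; round, so yaw does not matter.
- filler_neck: Filler neck: brass tube 36 mm outside diameter with a collar 48 mm across round its top 16 mm, the tallest, 86 mm tall in all, 0.17 to 0.35 kg. It can be gripped by the collar or the tube. Hollow and open at the top; stands loose on the bench, axis upright. Origin: centre of its underside; z up; round, so yaw does not matter.
- pad_a: The pad at the robot's left (+y) end of four like fixed white ceramic pads, discs 60 mm across and 4 mm thick, in a row about 88 mm apart (give or take 12) on a fixed flat steel bar 500 x 80 x 8 mm lying on the bench. Origin: centre of the pad's underside, 8 mm above the bench; the top face is 4 mm higher, 12 mm above the bench. x points across the bar, y along it.
- pad_b: The second pad from the robot's left (+y) of four like fixed white ceramic pads, discs 60 mm across and 4 mm thick, in a row about 88 mm apart (give or take 12) on a fixed flat steel bar 500 x 80 x 8 mm lying on the bench. Origin: centre of the pad's underside, 8 mm above the bench; the top face is 4 mm higher, 12 mm above the bench. x points across the bar, y along it.
- pad_c: The third pad from the robot's left (+y) of four like fixed white ceramic pads, discs 60 mm across and 4 mm thick, in a row about 88 mm apart (give or take 12) on a fixed flat steel bar 500 x 80 x 8 mm lying on the bench. Origin: centre of the pad's underside, 8 mm above the bench; the top face is 4 mm higher, 12 mm above the bench. x points across the bar, y along it.
- pad_d: The pad at the robot's right (-y) end of four like fixed white ceramic pads, discs 60 mm across and 4 mm thick, in a row about 88 mm apart (give or take 12) on a fixed flat steel bar 500 x 80 x 8 mm lying on the bench. Origin: centre of the pad's underside, 8 mm above the bench; the top face is 4 mm higher, 12 mm above the bench. x points across the bar, y along it.
- post: Fixed rusty square steel tube post, 45 x 45 mm and 70 mm tall, upright on the bar at one end of the row, at either the left or the right end, about 85 mm from the centre of the nearest pad. Origin: centre of its underside, 8 mm above the bench. It marks where the row begins.
- flux_tin: Loose green round tin with a steel lid, 58 mm across and 50 mm tall, standing on the bar at the other end of the row from the post, about 85 mm from the centre of the nearest pad; to be left alone. Origin: centre of its underside, 8 mm above the bench.
There are look-alikes about, which are no part of the job. Leave any blue look-alike of the filler_neck alone.

How it is judged (in metres and radians):
At the end, for the whole second after the job is handed in: Counting from the post: coupling, outlet, pipe stub, filler neck, each standing on its pad (underside within 5 mm of the pad's top face) with its axis within 13 mm of the pad's centre and within 0.1 rad of upright, at rest; the flux tin within 20 mm of where it began (((horizontal distance between post and pad_a below 0.13 m and horizontal distance between coupling and pad_a below 0.013 m and z of coupling in the frame of pad_a below 0.009 m and horizontal distance between outlet and pad_b below 0.013 m and z of outlet in the frame of pad_b below 0.009 m and horizontal distance between pipe_stub and pad_c below 0.013 m and z of pipe_stub in the frame of pad_c below 0.009 m and horizontal distance between filler_neck and pad_d below 0.013 m and z of filler_neck in the frame of pad_d below 0.009 m) or (horizontal distance between post and pad_d below 0.13 m and horizontal distance between coupling and pad_d below 0.013 m and z of coupling in the frame of pad_d below 0.009 m and horizontal distance between outlet and pad_c below 0.013 m and z of outlet in the frame of pad_c below 0.009 m and horizontal distance between pipe_stub and pad_b below 0.013 m and z of pipe_stub in the frame of pad_b below 0.009 m and horizontal distance between filler_neck and pad_a below 0.013 m and z of filler_neck in the frame of pad_a below 0.009 m)) and angle between each of coupling, outlet, pipe_stub, filler_neck's own z axis and vertical below 0.1 rad and linear speed of each of coupling, outlet, pipe_stub, filler_neck below 0.02 m/s and distance of flux_tin from where it was at the start of the episode below 0.02 m); the robot touches nothing.
It fails at once if a fitting fell over (tilted more than 1 rad) (angle between any of coupling, outlet, pipe_stub, filler_neck's own z axis and vertical above 1 rad).
It fails at once if the flux tin was moved by more than 20 mm (distance of flux_tin from where it was at the start of the episode above 0.02 m).
It also fails if it takes over 101 s, if anything falls off the work surface, if the arm or the gripper's body presses on something with over 40 N, if the wrist force passes 120 N, or if a joint passes its speed limit or range.

### The arm

A 6-joint arm with a two-finger parallel gripper is mounted at the origin on the work surface. World frame = base frame: x ahead of the robot, y to its left, z up, the work surface at z = 0. Lengths are in m, angles in degrees, forces in N, time in s.
With the tool pointing down it reaches from about 0.3 to 0.95 m from the base axis. Payload 3.1 kg.
Tool frame: the origin (TCP) lies between the finger pads; the fingertips stand 11 mm ahead of it and the grasp point (between the pads) lies 8 mm behind it (robot.tcp_to_tips is the distance from the TCP to the fingertips, in m); z points along the fingers, y is the direction in which the jaws open and shut (so a half turn about z gives the same grasp; the last joint's range is limited). The gripper opens to 85 mm and grips with 20 to 120 N. Pads are 22 mm wide; open, the fingers measure 114 mm over their backs; the gripper's body (76 mm by 85 mm) begins 54 mm behind the grasp point. The pads swing forward as they close: fully open they stand 13 mm farther back than shut.
Start: joints at [66.308, 17.653, 93.61, -0, 68.738, -3.994], TCP at [0.211, 0.588, 0.242] pointing down, gripper open.
Joint ranges: [-175.34, 175.34], [-45.06, 112.39], [2.9, 150.54], [-68.45, 248.45], [3.09, 151.38], [-168.51, 168.51]. Speed limits (degrees/s): [159.86, 159.86, 180, 180, 180, 180].

### API

Orientations are given as a 3x3 rotation matrix whose columns are the frame's x, y, z axes.
In Python, from workcell import sense, imaging, workorder, masks_of, robot gives the robot as it stands. The module is installed in compiled form; this text tells all that it offers.
- The arm moves only by the tool carry_out, never from a script. Its argument "deltas" is a list that holds one entry, the list of rows, each a list of 6 numbers: the shift along the tool's x, y, z in m, then the turn, a rotation vector about the tool's x, y, z in degrees. In form: [[[x, y, z, rx, ry, rz], ...]]. A call has 1 to 5 rows; each row shifts and turns the commanded pose from where the row before left it, along the tool's axes as they then stand; what a row does not reach is not made up. A row lasts 1/8 s, in which the tool goes at most 62.5 mm and 10.7 degrees, less where a joint would pass 70% of its speed; a pose out of reach is approached as far as the arm can. A call is refused whole if a number of a shift passes 0.0625 or a number of a turn 10.7, either way. A call with a gripper value outside its range is refused whole. "fingers" is the closure, from -1 (fully open) to 1 (shut), so that 0 is half open, set as the call begins (left out, the last holds). The fingers move at their own pace and stop on an object; "force" is the grip in N (left out, the last holds). Time passes only in rows, so rows that do not move let the fingers close. It gives the time, the measured TCP pose, the force and the opening at its end, in the units of the state.
- sense(): the state, without advancing time (a new reading comes with each control period).
- imaging.read_camera(name): name is "scene" or "top" or "wrist"; returns a dict with "color" (384x512x3 uint8, red, green, blue), "range_z" (384x512 float32, m along the optical axis (not along the pixel's ray), 0 where there is no reading), "fx", "fy", "cx", "cy" (pixels), "extrinsics" (4x4, takes a point from world to camera coordinates); the wrist camera has in their place "tool_from_camera" (4x4, takes a point from camera to tool coordinates, whose origin is the TCP and whose axes are the flange's). Camera axes: x right, y down, z forward; pixel columns grow to the right and rows downward; lengths in m; the calibration is good to about 2 mm. The wrist camera is an equidistant fisheye: a pixel r from the principal point sees the ray r / f radians off the axis. A picture is of the moment at which its call begins: read the wrist's pose just before it.
- workorder.sign_off(): hands the job in, once; it reports no verdict.
Trained networks look in a picture, given as the dict that the camera call returned (one of the last four; its "shot" number tells which), for a name from the list of things; names that differ only in an ending like _2 or _b are one class to them, and where a whole thing is asked for, a point or a joint stands for the part that bears it (a point fixed in the world has none). Each returns a list of dicts, best first, with "confidence" (0 to 1); they miss things now and then, are a little off and sometimes report something else, mostly with a low value. They report only what shows in the picture. A call takes as long as a camera call. They do not tell look-alikes from the thing itself.
- masks_of(picture, query): "pixels" (384x512 bool, what is visible of it) and "point" ([column, row] in pixels, amid what is visible of it).
The state is a dict: "time_s": time; "joints": joint angles; "joint_velocities": joint speeds; "joint_efforts": joint torques, N m; "position": TCP position; "orientation": TCP orientation; "contact_force": force on the tool from outside, world axes, zero at the start; "ft_torque": the same for the moment, N m; "width": finger opening in m.
Only numpy, scipy, OpenCV 4.12 (cv2) and the standard library are available. Lean on these libraries where they do the work, as an engineer would, in place of code of your own. Each camera call takes 0.05 s, during which the arm holds its last target. There are 200 camera calls.

## Working session

There is one attempt and no reset: what is moved stays moved. The work goes in short steps, Python scripts to look and compute and a tool call to move; the robot and the scene stay as the last step left them, time stands still between calls to the robot, and variables do not carry over. Pictures are saved under pics/ and viewed, about 12 in all and at most 16, crops included, and the job is handed in when it is done.

Besides the shell and the picture viewer there is one more tool, called after "Emit:" as name(argument=value, ...) on one line, values as JSON. carry_out: Moves the arm, as the interface text tells. Its arguments: {"type":"object","properties":{"deltas":{"type":"array"},"fingers":{"type":"number"},"force":{"type":"number"}},"required":["deltas"]}

```bash
mkdir -p pics
cat > h.py <<'E'
import numpy as np, cv2
from workcell import sense, imaging, workorder, masks_of, robot
def cloud(p):
    v,u=np.mgrid[:384,:512]; z=p["range_z"]
    c=np.stack([(u-p["cx"])/p["fx"]*z,(v-p["cy"])/p["fy"]*z,z],-1)
    E=np.array(p["extrinsics"]); w=(c-E[:3,3])@E[:3,:3]
    w[z==0]=np.nan
    return w
def save(p,n): cv2.imwrite(f"pics/{n}.png",p["color"][...,::-1])
E
cat > a.py <<'E'
from h import *
s=sense(); print({k:np.round(v,3).tolist() for k,v in s.items() if k in("time_s","position","orientation","width","joints")})
T=imaging.read_camera("top"); S=imaging.read_camera("scene")
cv2.imwrite("pics/a.png",np.hstack([T["color"],S["color"]])[...,::-1])
cv2.imwrite("pics/a.png",cv2.resize(np.vstack([T["color"],S["color"]])[...,::-1],(800,1200))[:1200]) if 0 else None
save(T,"top0");save(S,"scene0")
for nm,p in(("top",T),("scene",S)):
    w=cloud(p); print(nm,np.array(p["extrinsics"]).round(2).tolist())
    for q in["coupling","outlet","pipe_stub","filler_neck","pad_a","post","flux_tin"]:
        for d in masks_of(p,q):
            m=d["pixels"]; P=w[m]; P=P[~np.isnan(P[:,0])]
            if len(P)<5: continue
            zt=np.percentile(P[:,2],95); t=P[P[:,2]>zt-.006]
            (cx,cy),r=cv2.minEnclosingCircle(t[:,:2].astype(np.float32))
            print(q,round(d["confidence"],2),np.round(d["point"]),"n",len(P),"ztop",zt.round(3),"circ",np.round([cx,cy,r],3),"med",np.median(t,0).round(3),"rgb",p["color"][m].mean(0).round())
E
python3 a.py
```

```text
{'time_s': 0.0, 'joints': [66.31, 17.703, 93.692, -0.001, 68.736, -3.994], 'position': [0.21, 0.588, 0.241], 'orientation': [[-0.941, 0.337, -0.001], [0.337, 0.941, -0.002], [0.0, -0.002, -1.0]], 'width': 0.086}
top [[0.02, -1.0, -0.02, 0.0], [-0.99, -0.02, -0.17, 0.56], [0.17, 0.02, -0.99, 0.71], [0.0, 0.0, 0.0, 1.0]]
coupling 0.89 [364. 241.] n 276 ztop 0.04 circ [ 0.453 -0.233  0.021] med [ 0.456 -0.227  0.038] rgb [145. 121.  80.]
outlet 0.85 [296. 239.] n 335 ztop 0.055 circ [ 0.47  -0.094  0.016] med [ 0.47  -0.094  0.054] rgb [183. 161. 105.]
pipe_stub 0.78 [149. 255.] n 404 ztop 0.07 circ [0.43  0.224 0.019] med [0.427 0.225 0.069] rgb [128.  89.  70.]
filler_neck 0.93 [211. 205.] n 405 ztop 0.087 circ [0.524 0.092 0.024] med [0.523 0.091 0.086] rgb [ 71. 105. 168.]
filler_neck 0.56 [184. 240.] n 528 ztop 0.087 circ [0.457 0.142 0.024] med [0.457 0.142 0.086] rgb [ 71. 101. 160.]
filler_neck 0.53 [224. 255.] n 329 ztop 0.088 circ [0.43  0.055 0.024] med [0.428 0.054 0.086] rgb [199. 172. 112.]
pad_a 0.77 [256. 156.] n 542 ztop 0.014 circ [0.649 0.01  0.03 ] med [0.648 0.009 0
[... 1803 characters left out ...]
 0.091 0.013] rgb [249. 246. 236.]
pad_a 0.87 [302. 262.] n 723 ztop 0.014 circ [0.635 0.178 0.03 ] med [0.636 0.179 0.013] rgb [251. 247. 237.]
pad_a 0.81 [208. 200.] n 401 ztop 0.014 circ [ 0.646 -0.078  0.032] med [ 0.649 -0.076  0.013] rgb [249. 246. 235.]
pad_a 0.72 [232. 217.] n 469 ztop 0.014 circ [0.649 0.008 0.034] med [0.652 0.013 0.013] rgb [251. 248. 237.]
post 0.89 [179. 173.] n 1066 ztop 0.08 circ [ 0.659 -0.163  0.029] med [ 0.662 -0.158  0.079] rgb [70. 52. 42.]
post 0.74 [344. 286.] n 1707 ztop 0.06 circ [0.639 0.27  0.03 ] med [0.642 0.272 0.059] rgb [160. 168. 155.]
flux_tin 0.6 [346. 284.] n 1634 ztop 0.06 circ [0.64 0.27 0.03] med [0.643 0.272 0.059] rgb [158. 167. 153.]
```

View pics/top0.png

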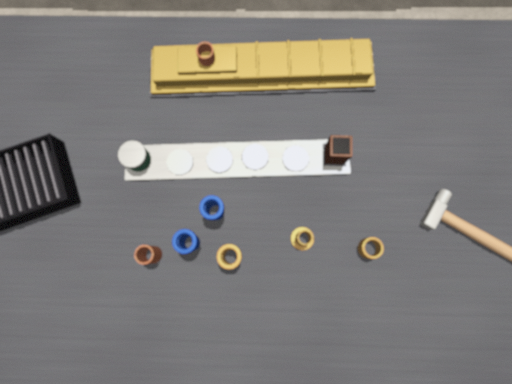

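View pics/scene0.png

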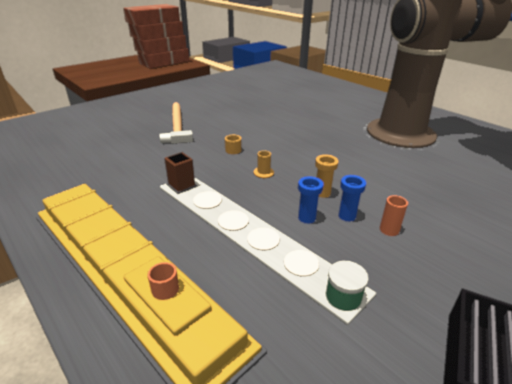

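The post is at the right (−y) end in both pictures: top (340,150), scene (180,172). The tin is at the left, top (133,156). The real filler neck is the brass one at top (229,257), and the two blue ones, top (212,208) and (185,241), are decoys. So coupling→pad_d, outlet→pad_c, pipe→pad_b, filler→pad_a. First I turn the tool so the jaws open along x.

Emit:
carry_out(deltas=[[[0,0,0,0,0,10],[0,0,0,0,0,10],[0,0,0,0,0,10],[0,0,0,0,0,10],[0,0,0,0,0,10]]], fingers=-1, force=40)

```text
time_s: 1.42
position: [0.2107, 0.5884, 0.2423]
orientation: [[-0.342, 0.94, 0.0], [0.94, 0.342, 0.0], [0.0, 0.0, -1.0]]
contact_force: [-0.2, -0.9, 0.6]
width: 0.085
```

Emit:
carry_out(deltas=[[[0,0,0,0,0,10],[0,0,0,0,0,10.3],[0,0,0,0,0,0]]])

```text
time_s: 1.8
position: [0.2107, 0.5884, 0.2423]
orientation: [[-0.002, 1.0, 0.0], [1.0, 0.002, -0.0], [-0.0, 0.0, -1.0]]
contact_force: [0.4, 0.6, -0.1]
width: 0.0853
```

Emit:
carry_out(deltas=[[[-0.045,0.027,0,0,0,0],[-0.045,0.027,0,0,0,0],[-0.045,0.027,0,0,0,0],[-0.045,0.027,0,0,0,0],[-0.045,0.027,0,0,0,0]]])

```text
time_s: 2.42
position: [0.3465, 0.362, 0.2426]
orientation: [[-0.004, 1.0, 0.001], [1.0, 0.004, 0.0], [0.0, 0.001, -1.0]]
contact_force: [-0.3, -0.5, 0.9]
width: 0.0856
```

Emit:
carry_out(deltas=[[[-0.045,0.027,0.02,0,0,0],[-0.045,0.027,0.03,0,0,0],[-0.04,0.025,0.03,0,0,0],[-0.009,0.006,0.02,0,0,0],[0,0,0,0,0,0]]])

```text
time_s: 3.05
position: [0.4297, 0.223, 0.1408]
orientation: [[-0.0, 1.0, -0.004], [1.0, 0.0, -0.001], [-0.001, -0.004, -1.0]]
contact_force: [0.3, 0.5, -0.9]
width: 0.0854
```

Emit:
carry_out(deltas=[[[0.001,0.001,0.03,0,0,0],[0,0,0.03,0,0,0],[0,0,0.025,0,0,0],[0,0,0.013,0,0,0],[0,0,0,0,0,0]]])

```text
time_s: 3.68
position: [0.4314, 0.226, 0.0443]
orientation: [[-0.002, 1.0, -0.001], [1.0, 0.002, -0.0], [-0.0, -0.001, -1.0]]
contact_force: [0.5, 0.3, 1.2]
width: 0.0854
```

Emit:
carry_out(deltas=[[[0,0,0,0,0,0],[0,0,0,0,0,0],[0,0,0,0,0,0],[0,0,0,0,0,0],[0,0,0,0,0,0]]], fingers=1)

```text
time_s: 4.3
position: [0.4321, 0.2257, 0.0452]
orientation: [[0.0, 1.0, 0.001], [1.0, -0.0, 0.001], [0.001, 0.001, -1.0]]
contact_force: [-1.7, 0.2, 6.5]
width: 0.0376
```

Emit:
carry_out(deltas=[[[0,0,-0.02,0,0,0],[0,0,-0.035,0,0,0],[0,0,-0.04,0,0,0],[-0.01,0.015,-0.025,0,0,0],[-0.025,0.04,0,0,0,0]]])

```text
time_s: 4.92
position: [0.4873, 0.1913, 0.1663]
orientation: [[-0.003, 1.0, 0.003], [1.0, 0.003, 0.002], [0.002, 0.003, -1.0]]
contact_force: [1.6, 0.5, -3.7]
width: 0.0373
```

Emit:
carry_out(deltas=[[[-0.03,0.045,0,0,0,0],[-0.03,0.045,0,0,0,0],[-0.025,0.04,0,0,0,0],[-0.014,0.024,0,0,0,0],[0,0,0,0,0,0]]])

```text
time_s: 5.55
position: [0.6419, 0.0897, 0.1632]
orientation: [[0.002, 1.0, -0.0], [1.0, -0.002, -0.0], [-0.0, -0.0, -1.0]]
contact_force: [-0.8, 0.8, -2.3]
width: 0.0375
```

```bash
cat >> h.py <<'E'
def circ(p,q,near=None,r=.06,zmin=None):
    w=cloud(p); o=[]
    for d in masks_of(p,q):
        P=w[d["pixels"]]; P=P[~np.isnan(P[:,0])]
        if len(P)<5: continue
        zt=np.percentile(P[:,2],95); t=P[P[:,2]>zt-.006]
        (x,y),R=cv2.minEnclosingCircle(t[:,:2].astype(np.float32))
        if near is None or np.hypot(x-near[0],y-near[1])<r: o.append(np.round([x,y,R,zt,d["confidence"]],4))
    return o
E
cat > c.py <<'E'
import sys; from h import *
s=sense(); print(np.round(s["position"],4),np.round(s["width"],4))
for c in("top","scene"):
    p=imaging.read_camera(c); save(p,c+"_"+sys.argv[1])
    for q in sys.argv[2:]: print(c,q,circ(p,q))
E
python3 c.py b1 pipe_stub pad_a
```

```text
[0.6419 0.0897 0.1632] 0.0375
top pipe_stub []
top pad_a [array([0.6485, 0.0103, 0.0298, 0.0139, 0.81  ]), array([ 0.6449, -0.0801,  0.0312,  0.014 ,  0.67  ])]
scene pipe_stub [array([0.6385, 0.0915, 0.0205, 0.188 , 0.73  ])]
scene pad_a [array([0.6401, 0.0881, 0.0335, 0.0141, 0.78  ]), array([0.6346, 0.1749, 0.0326, 0.0141, 0.65  ]), array([ 0.6496, -0.0787,  0.0311,  0.0142,  0.64  ]), array([0.6498, 0.0109, 0.031 , 0.0142, 0.63  ])]
```

Emit:
carry_out(deltas=[[[0,0,0.03,0,0,0],[0,0,0.03,0,0,0],[0,0,0.025,0,0,0],[0,0,0.015,0,0,0],[0,0,0.004,0,0,0]]])

```text
time_s: 6.48
position: [0.6398, 0.0918, 0.0593]
orientation: [[-0.001, 1.0, -0.002], [1.0, 0.001, -0.0], [-0.0, -0.002, -1.0]]
contact_force: [-0.2, -0.3, -2.2]
width: 0.0375
```

Emit:
carry_out(deltas=[[[0,0,0.001,0,0,0],[0,0,0.001,0,0,0],[0,0,0,0,0,0]]])

```text
time_s: 6.85
position: [0.6414, 0.0915, 0.0592]
orientation: [[0.0, 1.0, 0.002], [1.0, -0.0, 0.0], [0.0, 0.002, -1.0]]
contact_force: [-0.2, -0.0, -2.9]
width: 0.0372
```

Emit:
carry_out(deltas=[[[0,0,0.001,0,0,0],[0,0,0.001,0,0,0],[0,0,0,0,0,0]]])

```text
time_s: 7.22
position: [0.6411, 0.0914, 0.0573]
orientation: [[-0.0, 1.0, 0.001], [1.0, 0.0, 0.0], [0.0, 0.001, -1.0]]
contact_force: [-2.4, -0.7, 4.2]
width: 0.0373
```

Emit:
carry_out(deltas=[[[0,0,0,0,0,0],[0,0,0,0,0,0],[0,0,0,0,0,0],[0,0,0,0,0,0],[0,0,0,0,0,0]]], fingers=-1)

```text
time_s: 7.85
position: [0.6407, 0.0914, 0.0562]
orientation: [[-0.0, 1.0, -0.0], [1.0, 0.0, -0.0], [-0.0, -0.0, -1.0]]
contact_force: [0.1, -0.2, -0.1]
width: 0.0856
```

Emit:
carry_out(deltas=[[[0,0,-0.02,0,0,0],[0,0,-0.035,0,0,0],[0,0,-0.045,0,0,0],[0,-0.02,-0.03,0,0,0],[0,-0.04,0,0,0,0]]])

```text
time_s: 8.48
position: [0.5847, 0.0917, 0.1923]
orientation: [[0.0, 1.0, 0.012], [1.0, -0.0, 0.001], [0.001, 0.012, -1.0]]
contact_force: [-0.6, 0.4, 0.1]
width: 0.0854
```

Emit:
carry_out(deltas=[[[-0.008,-0.04,0,0,0,0],[-0.01,-0.045,0,0,0,0],[-0.01,-0.04,0,0,0,0],[-0.008,-0.024,0,0,0,0],[0,0,0,0,0,0]]])

```text
time_s: 9.1
position: [0.4308, 0.0552, 0.1874]
orientation: [[0.001, 1.0, 0.001], [1.0, -0.001, 0.0], [0.0, 0.001, -1.0]]
contact_force: [-0.1, 0.6, -0.0]
width: 0.0853
```

```bash
python3 c.py b2 pipe_stub filler_neck
```

```text
[0.4308 0.0552 0.1874] 0.0853
top pipe_stub [array([0.6392, 0.0898, 0.0193, 0.0826, 0.58  ])]
top filler_neck [array([0.5025, 0.0749, 0.0504, 0.0882, 0.48  ])]
scene pipe_stub [array([0.6413, 0.0904, 0.0195, 0.0824, 0.71  ])]
scene filler_neck [array([0.4609, 0.0737, 0.0582, 0.0871, 0.81  ]), array([0.5264, 0.0935, 0.0245, 0.087 , 0.66  ]), array([0.4594, 0.1428, 0.0246, 0.0868, 0.55  ])]
```

Pipe is within about 1 mm of its pad centre. Next is the filler neck, gripped by the collar.

Emit:
carry_out(deltas=[[[0,0.001,0.03,0,0,0],[0,0,0.035,0,0,0],[0,0,0.03,0,0,0],[0,0,0.02,0,0,0],[0,0,0,0,0,0]]])

```text
time_s: 10.02
position: [0.4315, 0.0555, 0.0696]
orientation: [[-0.0, 1.0, -0.005], [1.0, 0.0, -0.0], [-0.0, -0.005, -1.0]]
contact_force: [-0.4, 0.5, -0.0]
width: 0.0852
```

Emit:
carry_out(deltas=[[[0,0,0,0,0,0],[0,0,0,0,0,0],[0,0,0,0,0,0],[0,0,0,0,0,0],[0,0,0,0,0,0]]], fingers=1)

```text
time_s: 10.65
position: [0.4333, 0.0555, 0.0724]
orientation: [[-0.0, 1.0, 0.001], [1.0, 0.0, 0.0], [0.0, 0.001, -1.0]]
contact_force: [-1.9, 0.4, 6.0]
width: 0.0461
```

Emit:
carry_out(deltas=[[[0,0,-0.01,0,0,0],[0,0,-0.03,0,0,0],[0,0,-0.045,0,0,0],[0,0,-0.045,0,0,0],[0,0,0,0,0,0]]])

```text
time_s: 11.28
position: [0.4361, 0.0555, 0.2055]
orientation: [[-0.0, 1.0, 0.01], [1.0, 0.0, 0.0], [0.0, 0.01, -1.0]]
contact_force: [0.9, 0.3, -2.9]
width: 0.0463
```

```bash
python3 c.py b3 filler_neck
```

```text
[0.4361 0.0555 0.2055] 0.0463
top filler_neck [array([0.6372, 0.2683, 0.0291, 0.0592, 0.66  ]), array([0.5333, 0.0942, 0.02  , 0.0867, 0.44  ])]
scene filler_neck [array([0.4329, 0.0582, 0.0234, 0.2157, 0.96  ]), array([0.5264, 0.093 , 0.025 , 0.0869, 0.68  ]), array([0.4589, 0.1449, 0.0249, 0.0869, 0.6   ])]
```

View pics/scene_b3.png

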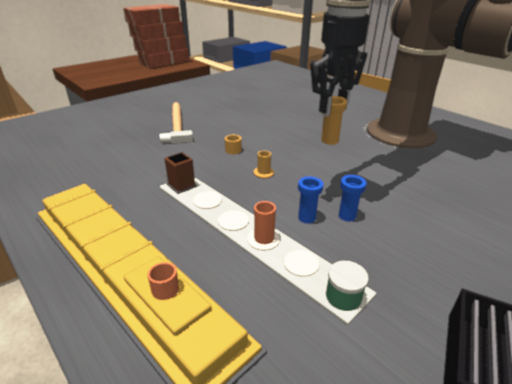

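The filler neck hangs upright at (333,115), and the pipe stub stands on its pad at (264,225). Carrying the neck to pad_a.

Emit:
carry_out(deltas=[[[0.014,0.025,0,0,0,0],[0.026,0.044,0,0,0,0],[0.026,0.044,0,0,0,0],[0.026,0.044,0,0,0,0],[0.018,0.03,0,0,0,0]]])

```text
time_s: 12.1
position: [0.62, 0.1663, 0.1978]
orientation: [[-0.001, 1.0, -0.004], [1.0, 0.001, -0.001], [-0.001, -0.004, -1.0]]
contact_force: [0.2, -0.6, -3.5]
width: 0.0463
```

Emit:
carry_out(deltas=[[[0.009,0.015,0,0,0,0],[0,0,0,0,0,0],[0,0,0,0,0,0]]])

```text
time_s: 12.48
position: [0.6328, 0.1738, 0.199]
orientation: [[-0.0, 1.0, -0.005], [1.0, -0.0, -0.001], [-0.001, -0.005, -1.0]]
contact_force: [0.6, -0.1, -4.0]
width: 0.0462
```

```bash
python3 c.py b4 filler_neck pad_a
```

```text
[0.6328 0.1738 0.199 ] 0.0462
top filler_neck [array([0.6328, 0.168 , 0.0224, 0.2136, 0.85  ]), array([0.5241, 0.0929, 0.0241, 0.0874, 0.82  ]), array([0.4568, 0.1424, 0.024 , 0.0875, 0.73  ])]
top pad_a [array([0.6339, 0.1764, 0.0306, 0.0139, 0.86  ]), array([0.6486, 0.0098, 0.03  , 0.0139, 0.73  ]), array([ 0.6461, -0.08  ,  0.0304,  0.0141,  0.59  ]), array([0.6393, 0.0887, 0.0295, 0.0139, 0.54  ])]
scene filler_neck [array([0.6424, 0.1832, 0.0098, 0.1318, 0.68  ]), array([0.634 , 0.1779, 0.0239, 0.2157, 0.65  ]), array([0.4598, 0.1433, 0.0241, 0.087 , 0.62  ]), array([0.6337, 0.1766, 0.0327, 0.014 , 0.29  ])]
scene pad_a [array([0.6496, 0.0115, 0.0308, 0.0141, 0.76  ]), array([0.6354, 0.1775, 0.0304, 0.0141, 0.66  ]), array([0.6438, 0.0904, 0.0291, 0.0141, 0.5   ])]
```

Emit:
carry_out(deltas=[[[0,0.001,0.03,0,0,0],[0.001,0,0.035,0,0,0],[0,0,0.03,0,0,0],[0,0,0.014,0,0,0],[0,0,0.003,0,0,0]]])

```text
time_s: 13.4
position: [0.6352, 0.1752, 0.0887]
orientation: [[0.0, 1.0, -0.001], [1.0, -0.0, -0.0], [-0.0, -0.001, -1.0]]
contact_force: [0.2, -0.3, -3.1]
width: 0.046
```

Emit:
carry_out(deltas=[[[0,0,0.001,0,0,0],[0,0,0.001,0,0,0],[0,0,0.001,0,0,0],[0,0,0,0,0,0]]])

```text
time_s: 13.9
position: [0.6359, 0.1755, 0.0867]
orientation: [[-0.0, 1.0, 0.001], [1.0, 0.0, 0.0], [0.0, 0.001, -1.0]]
contact_force: [0.6, -0.3, -3.4]
width: 0.0462
```

Emit:
carry_out(deltas=[[[0,0,0.001,0,0,0],[0,0,0.001,0,0,0],[0,0,0,0,0,0]]])

```text
time_s: 14.28
position: [0.6358, 0.1755, 0.0846]
orientation: [[-0.0, 1.0, 0.0], [1.0, 0.0, 0.0], [0.0, 0.0, -1.0]]
contact_force: [-0.7, -0.9, -0.4]
width: 0.0462
```

Emit:
carry_out(deltas=[[[0,0,0.0005,0,0,0],[0,0,0,0,0,0]]])

```text
time_s: 14.52
position: [0.6358, 0.1755, 0.0846]
orientation: [[-0.0, 1.0, 0.0], [1.0, 0.0, 0.0], [0.0, 0.0, -1.0]]
contact_force: [-3.1, 0.2, 3.7]
width: 0.0459
```

Emit:
carry_out(deltas=[[[0,0,0,0,0,0],[0,0,0,0,0,0],[0,0,0,0,0,0],[0,0,0,0,0,0],[0,0,0,0,0,0]]], fingers=-1)

```text
time_s: 15.15
position: [0.6358, 0.1754, 0.0837]
orientation: [[-0.0, 1.0, 0.0], [1.0, 0.0, 0.0], [0.0, 0.0, -1.0]]
contact_force: [-0.1, 0.3, 0.2]
width: 0.0852
```

Emit:
carry_out(deltas=[[[0,0,-0.02,0,0,0],[0,0,-0.035,0,0,0],[0,0,-0.045,0,0,0],[-0.01,-0.02,-0.02,0,0,0],[-0.04,-0.02,0,0,0,0]]])

```text
time_s: 15.78
position: [0.598, 0.1269, 0.2089]
orientation: [[-0.003, 1.0, 0.009], [1.0, 0.003, 0.002], [0.002, 0.009, -1.0]]
contact_force: [0.2, -0.4, -1.0]
width: 0.0851
```

Emit:
carry_out(deltas=[[[-0.05,-0.028,0,0,0,0],[-0.055,-0.031,0.01,0,0,0],[-0.055,-0.031,0.02,0,0,0],[-0.045,-0.026,0.025,0,0,0],[-0.015,-0.008,0.015,0,0,0]]])

```text
time_s: 16.4
position: [0.4727, -0.0921, 0.1354]
orientation: [[0.003, 1.0, 0.0], [1.0, -0.003, -0.0], [-0.0, 0.0, -1.0]]
contact_force: [0.5, 0.8, -0.8]
width: 0.0853
```

Emit:
carry_out(deltas=[[[0,0,0,0,0,0],[0,0,0,0,0,0]]])

```text
time_s: 16.65
position: [0.476, -0.0897, 0.1364]
orientation: [[-0.001, 1.0, 0.003], [1.0, 0.001, -0.0], [-0.0, 0.003, -1.0]]
contact_force: [0.7, 0.3, 1.1]
width: 0.0851
```

```bash
python3 c.py b5 filler_neck outlet flux_tin
```

```text
[ 0.476  -0.0897  0.1364] 0.0851
top filler_neck [array([0.5242, 0.0926, 0.0241, 0.0872, 0.96  ]), array([0.4566, 0.1422, 0.0238, 0.0875, 0.9   ]), array([0.6315, 0.1749, 0.0239, 0.0989, 0.56  ]), array([ 0.6544, -0.1641,  0.0295,  0.0801,  0.25  ])]
top outlet [array([0.6315, 0.1749, 0.0239, 0.0989, 0.35  ])]
top flux_tin [array([0.6371, 0.2684, 0.0294, 0.0594, 0.64  ]), array([ 0.6546, -0.165 ,  0.0303,  0.0801,  0.43  ])]
scene filler_neck [array([0.6343, 0.1759, 0.0245, 0.0991, 0.86  ]), array([0.5265, 0.0939, 0.0239, 0.0871, 0.78  ]), array([0.459 , 0.1436, 0.0248, 0.0869, 0.77  ])]
scene outlet [array([ 0.4734, -0.0935,  0.0162,  0.054 ,  0.93  ])]
scene flux_tin [array([0.6392, 0.2696, 0.0291, 0.0597, 0.82  ])]
```

Emit:
carry_out(deltas=[[[-0.004,-0.003,0.03,0,0,0],[0,0,0.035,0,0,0],[0,0,0.03,0,0,0],[0,0,0.012,0,0,0],[0,0,0,0,0,0]]])

```text
time_s: 17.68
position: [0.4707, -0.094, 0.0276]
orientation: [[-0.0, 1.0, -0.002], [1.0, 0.0, 0.0], [0.0, -0.002, -1.0]]
contact_force: [-0.4, -0.7, -0.4]
width: 0.0852
```

Emit:
carry_out(deltas=[[[0,0,0,0,0,0],[0,0,0,0,0,0],[0,0,0,0,0,0],[0,0,0,0,0,0],[0,0,0,0,0,0]]], fingers=1)

```text
time_s: 18.3
position: [0.472, -0.0945, 0.0291]
orientation: [[0.0, 1.0, 0.001], [1.0, -0.0, -0.0], [-0.0, 0.001, -1.0]]
contact_force: [-0.8, 0.8, 6.3]
width: 0.0308
```

Emit:
carry_out(deltas=[[[0,0,-0.01,0,0,0],[0,0,-0.035,0,0,0],[0,0,-0.04,0,0,0],[0.01,0.017,-0.015,0,0,0],[0.022,0.037,0,0,0,0]]])

```text
time_s: 18.92
position: [0.5257, -0.0628, 0.1302]
orientation: [[0.002, 1.0, 0.003], [1.0, -0.002, -0.001], [-0.001, 0.003, -1.0]]
contact_force: [0.9, -0.3, -0.9]
width: 0.0309
```

Emit:
carry_out(deltas=[[[0.026,0.044,0,0,0,0],[0.024,0.041,0,0,0,0],[0.016,0.028,0,0,0,0],[0.006,0.01,0,0,0,0],[0,0,0,0,0,0]]])

```text
time_s: 19.55
position: [0.6475, 0.0099, 0.1277]
orientation: [[-0.001, 1.0, -0.002], [1.0, 0.001, -0.0], [-0.0, -0.002, -1.0]]
contact_force: [-0.8, -0.9, -1.0]
width: 0.031
```

Emit:
carry_out(deltas=[[[0,0,0,0,0,0],[0,0,0,0,0,0]]])

```text
time_s: 19.8
position: [0.647, 0.009, 0.128]
orientation: [[0.001, 1.0, -0.001], [1.0, -0.001, -0.0], [-0.0, -0.001, -1.0]]
contact_force: [-0.1, 0.5, -1.1]
width: 0.0307
```

```bash
python3 c.py b6 outlet pad_a
```

```text
[0.647 0.009 0.128] 0.0307
top outlet []
top pad_a []
scene outlet [array([0.6511, 0.0095, 0.0179, 0.1528, 0.77  ])]
scene pad_a [array([0.6507, 0.0106, 0.0309, 0.0142, 0.94  ]), array([ 0.6485, -0.0808,  0.0322,  0.0142,  0.91  ]), array([0.6359, 0.1788, 0.0299, 0.0141, 0.89  ]), array([0.6513, 0.0117, 0.0194, 0.1532, 0.73  ]), array([0.6442, 0.0899, 0.0305, 0.0154, 0.5   ])]
```

Emit:
carry_out(deltas=[[[0,0.001,0.025,0,0,0],[0,0,0.03,0,0,0],[0,0,0.02,0,0,0],[0,0,0.008,0,0,0],[0,0,0.002,0,0,0]]])

```text
time_s: 20.72
position: [0.6492, 0.0098, 0.0429]
orientation: [[-0.0, 1.0, -0.0], [1.0, 0.0, 0.0], [0.0, -0.0, -1.0]]
contact_force: [0.9, 0.1, -2.0]
width: 0.0305
```

Emit:
carry_out(deltas=[[[0,0,0.001,0,0,0],[0,0,0.001,0,0,0],[0,0,0,0,0,0]]])

```text
time_s: 21.1
position: [0.6496, 0.0097, 0.0418]
orientation: [[-0.0, 1.0, 0.001], [1.0, 0.0, -0.0], [-0.0, 0.001, -1.0]]
contact_force: [0.4, 0.4, -0.4]
width: 0.0307
```

Emit:
carry_out(deltas=[[[0,0,0.001,0,0,0],[0,0,0,0,0,0]]])

```text
time_s: 21.35
position: [0.6496, 0.0098, 0.0412]
orientation: [[-0.0, 1.0, 0.001], [1.0, 0.0, -0.0], [-0.0, 0.001, -1.0]]
contact_force: [-1.6, -0.1, 5.0]
width: 0.0308
```

Contact felt, so I release, rise and go on to the coupling.

Emit:
carry_out(deltas=[[[0,0,0,0,0,0],[0,0,0,0,0,0],[0,0,0,0,0,0],[0,0,0,0,0,0],[0,0,0,0,0,0]]], fingers=-1)

```text
time_s: 21.98
position: [0.6492, 0.0097, 0.04]
orientation: [[0.0, 1.0, -0.0], [1.0, -0.0, -0.0], [-0.0, -0.0, -1.0]]
contact_force: [0.2, 0.1, 0.3]
width: 0.0853
```

Emit:
carry_out(deltas=[[[0,0,-0.02,0,0,0],[0,0,-0.04,0,0,0],[0,0,-0.04,0,0,0],[-0.02,-0.02,0,0,0,0],[-0.05,-0.04,0,0,0,0]]])

```text
time_s: 22.6
position: [0.5924, -0.0587, 0.1434]
orientation: [[-0.004, 1.0, 0.007], [1.0, 0.004, -0.001], [-0.001, 0.007, -1.0]]
contact_force: [0.3, -0.7, -0.2]
width: 0.0852
```

Emit:
carry_out(deltas=[[[-0.05,-0.04,0,0,0,0],[-0.05,-0.04,0,0,0,0],[-0.045,-0.035,0,0,0,0],[-0.025,-0.02,0.02,0,0,0],[-0.003,0,0.015,0,0,0]]])

```text
time_s: 23.22
position: [0.4563, -0.2314, 0.1061]
orientation: [[0.004, 1.0, 0.002], [1.0, -0.004, -0.001], [-0.001, 0.002, -1.0]]
contact_force: [1.2, -0.0, -0.2]
width: 0.0851
```

Emit:
carry_out(deltas=[[[0,0,0,0,0,0],[0,0,0,0,0,0]]])

```text
time_s: 23.48
position: [0.4582, -0.2291, 0.1058]
orientation: [[-0.001, 1.0, 0.001], [1.0, 0.001, -0.0], [-0.0, 0.001, -1.0]]
contact_force: [0.2, -0.9, 0.0]
width: 0.0849
```

```bash
python3 c.py b7 outlet coupling
```

```text
[ 0.4582 -0.2291  0.1058] 0.0849
top outlet [array([0.648 , 0.0093, 0.0157, 0.0659, 0.59  ]), array([0.6369, 0.2682, 0.0294, 0.0592, 0.55  ]), array([0.6391, 0.0892, 0.0188, 0.0819, 0.5   ])]
top coupling [array([ 0.4532, -0.2342,  0.022 ,  0.0395,  0.88  ])]
scene outlet [array([0.6516, 0.0112, 0.0161, 0.0661, 0.88  ])]
scene coupling [array([ 0.4542, -0.2332,  0.0238,  0.0392,  0.6   ])]
```

Emit:
carry_out(deltas=[[[-0.004,-0.004,0.025,0,0,0],[0,0,0.03,0,0,0],[0,0,0.02,0,0,0],[0,0,0.01,0,0,0],[0,0,0,0,0,0]]])

```text
time_s: 24.4
position: [0.4528, -0.2334, 0.0197]
orientation: [[-0.0, 1.0, -0.001], [1.0, 0.0, 0.001], [0.001, -0.001, -1.0]]
contact_force: [0.1, -0.0, 0.1]
width: 0.0855
```

Emit:
carry_out(deltas=[[[0,0,0,0,0,0],[0,0,0,0,0,0],[0,0,0,0,0,0],[0,0,0,0,0,0],[0,0,0,0,0,0]]], fingers=1)

```text
time_s: 25.02
position: [0.4538, -0.2341, 0.0213]
orientation: [[0.0, 1.0, 0.002], [1.0, -0.0, -0.001], [-0.001, 0.002, -1.0]]
contact_force: [-0.8, 1.1, 6.8]
width: 0.0433
```

Emit:
carry_out(deltas=[[[0,0,-0.01,0,0,0],[0,0,-0.035,0,0,0],[0,0,-0.045,0,0,0],[0.015,0.018,-0.02,0,0,0],[0.03,0.037,0,0,0,0]]])

```text
time_s: 25.65
position: [0.509, -0.1898, 0.1327]
orientation: [[0.003, 1.0, 0.004], [1.0, -0.003, -0.002], [-0.002, 0.004, -1.0]]
contact_force: [0.2, -0.3, -3.1]
width: 0.0434
```

Emit:
carry_out(deltas=[[[0.036,0.045,0,0,0,0],[0.036,0.045,0,0,0,0],[0.025,0.033,0,0,0,0],[0.0115,0.014,0,0,0,0],[0,0,0,0,0,0]]])

```text
time_s: 26.28
position: [0.6447, -0.0795, 0.1296]
orientation: [[-0.002, 1.0, -0.001], [1.0, 0.002, -0.0], [-0.0, -0.001, -1.0]]
contact_force: [-0.9, -0.6, -2.4]
width: 0.043
```

Emit:
carry_out(deltas=[[[0,0,0,0,0,0],[0,0,0,0,0,0]]])

```text
time_s: 26.52
position: [0.6437, -0.0813, 0.1299]
orientation: [[0.002, 1.0, -0.001], [1.0, -0.002, -0.0], [-0.0, -0.001, -1.0]]
contact_force: [-1.2, -0.4, -2.1]
width: 0.0428
```

```bash
python3 c.py b8 coupling pad_a
```

```text
[ 0.6437 -0.0813  0.1299] 0.0428
top coupling []
top pad_a [array([0.6307, 0.1755, 0.0289, 0.0137, 0.67  ]), array([0.6388, 0.0876, 0.0284, 0.0141, 0.57  ]), array([0.6345, 0.0282, 0.0153, 0.0143, 0.5   ])]
scene coupling [array([ 0.6461, -0.0808,  0.0228,  0.1476,  0.74  ])]
scene pad_a [array([0.6348, 0.1792, 0.0312, 0.014 , 0.94  ]), array([0.6433, 0.0903, 0.0305, 0.0142, 0.73  ]), array([ 0.6499, -0.0796,  0.0322,  0.0142,  0.66  ]), array([0.6418, 0.0912, 0.0193, 0.0823, 0.51  ]), array([0.6547, 0.0151, 0.028 , 0.0143, 0.47  ])]
```

Emit:
carry_out(deltas=[[[0,0.002,0.03,0,0,0],[0,0,0.03,0,0,0],[0,0,0.022,0,0,0],[0,0,0.01,0,0,0],[0,0,0.002,0,0,0]]])

```text
time_s: 27.45
position: [0.6468, -0.0801, 0.0356]
orientation: [[-0.0, 1.0, -0.001], [1.0, 0.0, 0.0], [0.0, -0.001, -1.0]]
contact_force: [0.5, 0.3, -3.0]
width: 0.0433
```

Emit:
carry_out(deltas=[[[0,0,0.001,0,0,0],[0,0,0.001,0,0,0],[0,0,0,0,0,0]]])

```text
time_s: 27.82
position: [0.6475, -0.0802, 0.0349]
orientation: [[-0.0, 1.0, 0.001], [1.0, 0.0, -0.0], [-0.0, 0.001, -1.0]]
contact_force: [-0.5, -0.6, -2.7]
width: 0.0435
```

Emit:
carry_out(deltas=[[[0,0,0.001,0,0,0],[0,0,0.0005,0,0,0],[0,0,0,0,0,0]]])

```text
time_s: 28.2
position: [0.6474, -0.0802, 0.0334]
orientation: [[-0.0, 1.0, 0.001], [1.0, 0.0, -0.0], [-0.0, 0.001, -1.0]]
contact_force: [-0.5, 1.0, 3.0]
width: 0.0432
```

Emit:
carry_out(deltas=[[[0,0,0,0,0,0],[0,0,0,0,0,0],[0,0,0,0,0,0],[0,0,0,0,0,0],[0,0,0,0,0,0]]], fingers=-1)

```text
time_s: 28.82
position: [0.647, -0.0802, 0.0326]
orientation: [[-0.0, 1.0, -0.0], [1.0, 0.0, 0.0], [0.0, -0.0, -1.0]]
contact_force: [0.7, 0.1, -0.7]
width: 0.0851
```

Emit:
carry_out(deltas=[[[0,0,-0.02,0,0,0],[0,0,-0.04,0,0,0],[0,0,-0.05,0,0,0],[0,-0.03,-0.04,0,0,0],[0,-0.05,-0.02,0,0,0]]])

```text
time_s: 29.45
position: [0.5697, -0.0808, 0.2079]
orientation: [[-0.001, 1.0, 0.009], [1.0, 0.001, -0.002], [-0.002, 0.009, -1.0]]
contact_force: [-1.1, -0.3, 0.1]
width: 0.0855
```

Emit:
carry_out(deltas=[[[0,-0.05,0,0,0,0],[0,-0.05,0,0,0,0],[0,-0.03,0,0,0,0],[0,0,0,0,0,0],[0,0,0,0,0,0]]])

```text
time_s: 30.08
position: [0.4387, -0.0805, 0.2041]
orientation: [[0.0, 1.0, 0.004], [1.0, -0.0, -0.001], [-0.001, 0.004, -1.0]]
contact_force: [-0.2, -0.9, 0.5]
width: 0.0855
```

```bash
python3 c.py b9 coupling outlet pipe_stub filler_neck flux_tin pad_a
```

```text
[ 0.4387 -0.0805  0.2041] 0.0855
top coupling [array([ 0.6464, -0.0805,  0.022 ,  0.0511,  0.84  ])]
top outlet [array([0.6488, 0.0093, 0.0159, 0.066 , 0.61  ])]
top pipe_stub [array([0.639 , 0.0896, 0.0189, 0.0824, 0.56  ])]
top filler_neck [array([0.5225, 0.0927, 0.0236, 0.0871, 0.9   ]), array([0.6315, 0.1738, 0.0235, 0.0988, 0.71  ]), array([0.4557, 0.1417, 0.0235, 0.0871, 0.68  ]), array([0.6368, 0.2683, 0.0293, 0.0596, 0.63  ])]
top flux_tin [array([0.6354, 0.2678, 0.029 , 0.0595, 0.66  ])]
top pad_a [array([ 0.6455, -0.0795,  0.0298,  0.0138,  0.78  ]), array([0.6433, 0.0108, 0.0276, 0.0144, 0.64  ]), array([0.6328, 0.1767, 0.0299, 0.0137, 0.61  ])]
scene coupling [array([ 0.648 , -0.079 ,  0.0228,  0.051 ,  0.72  ])]
scene outlet [array([0.6506, 0.0106, 0.0169, 0.0665, 0.92  ])]
scene pipe_stub [array([0.6417, 0.0902, 0.0198, 0.0825, 0.88  ])]
scene filler_neck [array([0.4605, 0.1429, 0.0241, 0.0869, 0.77  ]), array([0.6506, 0.0106, 0.0169, 0.0665, 0.73  ]), array([0.5622, 0.1218, 0.0694, 0.087 , 0.67  ])]
scene flux_tin [array([0.6395, 0.2698, 0.0294, 0.0597, 0.55  ])]
scene pad_a [array([0.6341, 0.1769, 0.0324, 0.0143, 0.87  ]), array([ 0.6493, -0.0762,  0.0274,  0.014 ,  0.58  ]), array([0.6437, 0.0906, 0.0294, 0.0142, 0.53  ]), array([0.6511, 0.0123, 0.0295, 0.0142, 0.45  ])]
```

View pics/scene_b9.png

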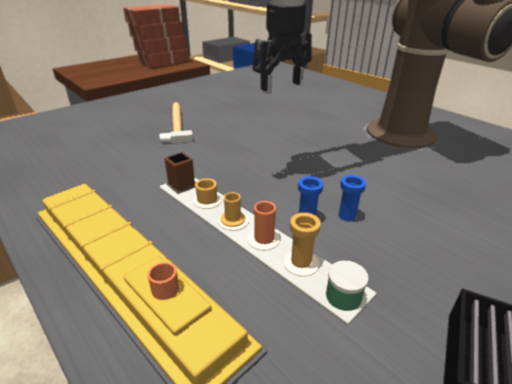

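From the post, all four stand upright on their pads: coupling (207,190), outlet (232,212), pipe stub (264,224), filler neck (304,243). The tin has not moved and the gripper is clear, so I hand it in.

```bash
python3 -c "
from h import *
print(workorder.sign_off())"
```

```text
the job is handed in; nothing more can be done
None
```

The four fittings stand on the pads in height order and the job is handed in; sign-off gives no verdict. Counting from the post at the right (−y) end, they are: coupling on pad_d, outlet on pad_c, pipe stub on pad_b and filler neck on pad_a.

- **Placing:** the last camera check put each axis within about 3 mm of its pad centre. The tops read 51, 66, 82 and 99 mm, about right for each fitting standing on its pad, and all look upright in the picture.
- **Left alone:** the flux tin reads within about 2 mm of where it began, which is camera noise. I did not touch the blue look-alikes. The arm was clear of everything at about 30 s on the clock.
- **Disagreements:** in that check the scene-camera network missed the filler neck, returning merged or wrong detections. Its position rests on the top camera and on an earlier scene reading, taken just after placing, that agreed. Some pad readings, partly hidden by the fittings, were up to 6 mm off their first values. The gripper width read 46 mm on the 48 mm collar, but that grasp held.

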